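Make up two jewellery kits

TASK

Make up two jewellery kits from the stock in front of the robot: the white spool, the red spotted tub and the heart-shaped tin go into the yellow tray, the black spool and the green spotted tub into the blue tray, each thing upright and flat on the floor of a compartment of its own. Set the things down, do not drop them, and leave the orange tub, the bangle and the pliers where they are.

Things in the scene. Friction and masses are not known exactly. Their poses are not given: they have to be found in the camera images.
- white_spool: full thread spool standing on end, white flanges, pale grey-white thread, a dark hole in the middle of its white top; 52 mm in diameter, 44 mm high, about 70 g; its side may be gripped like a plain cylinder of that diameter; origin: centre of its underside, z up (along its axle)
- black_spool: full thread spool standing on end, black flanges with dark red cord, seen from above as a black disc with a small dark red ring in the middle; 52 mm in diameter, 44 mm high, about 70 g; its side may be gripped like a plain cylinder of that diameter; origin: centre of its underside, z up (along its axle)
- red_tub: closed bead tub, a plain red cylinder with white spots on its lid and side, 44 mm in diameter, 46 mm high, about 80 g, standing upright; origin: centre of its underside, z up
- green_tub: closed bead tub, a plain green cylinder with white spots on its lid and side, 44 mm in diameter, 46 mm high, about 80 g, standing upright; origin: centre of its underside, z up
- heart_tin: pink heart-shaped tin with a round brass knob on its fixed lid. The tin is 22 mm high, 49 mm from point to lobes (x) and 54 mm across (y); the knob is a cylinder 20 mm in diameter, 26 mm tall, its top 48 mm above the underside: lift the tin by it. About 90 g. Origin: under the knob's axis, at the underside; -x points to the tip of the heart, 29 mm away (the farthest point of the outline), z up
- yellow_tray: fixed yellow kit tray, open on top, with three compartments in a row along its y axis, each 76 x 76 mm inside; outside 84 mm (x) by 244 mm (y), 14 mm high, walls and dividers 4 mm thick and 14 mm high, floor 4 mm thick; origin: centre of its underside, z up. Compartment centres lie at x = 0 and y = -80, 0 and 80 mm in its frame, the floor they offer at z = 4 mm
- blue_tray: fixed blue kit tray, open on top, with two compartments in a row along its y axis, each 76 x 76 mm inside; outside 84 mm (x) by 164 mm (y), 14 mm high, walls and dividers 4 mm thick and 14 mm high, floor 4 mm thick; origin: centre of its underside, z up. Compartment centres lie at x = 0 and y = -40 and 40 mm in its frame, the floor they offer at z = 4 mm
- orange_tub: closed bead tub, a plain orange cylinder with white spots on its lid and side, 44 mm in diameter, 46 mm high, about 80 g, standing upright; origin: centre of its underside, z up. It stands among the stock but belongs to no kit: leave it
- bangle: brass bangle lying flat beyond the trays, 68 mm outside, 58 mm inside, 6 mm high; origin: centre of its underside. To be left alone
- pliers: small steel pliers with red handles lying flat on the robot's left, about 136 mm long along their own x, 54 mm wide over the handles, 10 mm high; origin near the middle, on the table. To be left alone
There are look-alikes about, which are no part of the job. What is shaped like the white_spool but turquoise is not meant. What is shaped like the black_spool but purple or turquoise is not meant.

How it is judged:
By the outcome, as a careful person would: the job done as asked, in the order asked, and still so for the second after the job is handed in, with the robot touching nothing.
It also fails if it takes over 118 s, if anything falls off the work surface, if the arm or the gripper's body presses on something with over 40 N, if the wrist force passes 120 N, or if a joint passes its speed limit or range.

ROBOT

A 6-joint arm with a two-finger parallel gripper is mounted at the origin on the work surface. World frame = base frame: x ahead of the robot, y to its left, z up, the work surface at z = 0. Lengths are in m, angles in degrees, forces in N, time in s.
With the tool pointing down it reaches from about 0.35 to 0.775 m from the base axis. Payload 5.5 kg.
Tool frame: the origin (TCP) lies between the finger pads; the fingertips stand 11 mm ahead of it and the grasp point (between the pads) lies 8 mm behind it; z points along the fingers, y is the line along which they close (so a half turn about z gives the same grasp; the last joint's range is limited). The gripper opens to 85 mm and grips with 20 to 120 N. Pads are 22 mm wide; open, the fingers measure 114 mm over their backs; the gripper's body (76 mm by 85 mm) begins 54 mm behind the grasp point. The pads swing forward as they close: fully open they stand 13 mm farther back than shut.
Start: joints at [57.032, 17.945, 2.641, 74.691, 0, 82.002], TCP at [0.243, 0.521, 0.242] pointing down, gripper open.
Joint ranges: [-158.12, 158.12], [-49.38, 96.58], [-58.88, 72.47], [-126.05, 133.96], [-84.25, 85.87], [-180, 180]. Speed limits (degrees/s): [147.25, 147.25, 180, 180, 180, 180].

INTERFACE

Orientations are given as [roll, pitch, yaw] about the fixed x, y, z axes, in that order (R = Rz(yaw) Ry(pitch) Rx(roll)).
In Python, from workcell import manip gives the robot as it stands. The module is installed in compiled form; this text tells all that it offers.
- The arm moves only by the tool step_arm, never from a script. Its argument "steps" is a list of rows, each a list of 4 numbers: the shift along the world's x, y, z in mm, then the turn about the world's z in rad. A call has exactly 10 rows; each row is the pose to reach, as a shift and turn from the pose commanded when the call began; what a row does not reach only later rows make up. A row lasts 1/10 s, in which the tool goes at most 50 mm and 8.59 degrees, less where a joint would pass 70% of its speed; a pose out of reach is approached as far as the arm can. A call with a gripper value outside its range is refused whole. "grip" is the opening, from 0 (shut) to 1 (fully open), set as the call begins (left out, the last holds). The fingers move at their own pace and stop on an object; "squeeze" is the grip in N (left out, the last holds). Time passes only in rows, so rows that repeat a pose let the fingers close, or fill a call up. It gives the time, the measured TCP pose, the force, the opening and the grip force at its end, in the units of the state.
- manip.state(): the state, without advancing time (a new reading comes with each control period).
- manip.camera(name): name is "scene" or "top" or "wrist"; returns the picture (420x560x3 uint8, red, green, blue); there is no depth.
- manip.calibration(name): a dict with "K" (3x3 intrinsics, pixels), "k1" (the pictures are not rectified: a ray, as slopes to the right and down, at radius r is drawn at 1 + k1 r^2 times it, then the intrinsics apply), "rvec" (rotation vector, rad) and "tvec" (3), from world to camera coordinates, as OpenCV has them. Camera axes: x right, y down, z forward; pixel columns grow to the right and rows downward; lengths in m; the calibration is good to about 2 mm. A picture is of the moment at which its call begins: read the wrist's pose just before it. calibration takes no time and is no camera call; for the wrist camera it gives the pose at the moment of the call.
- manip.hand_in(): hands the job in; it is judged then, once.
The state is a dict: "time_s": time; "qpos": joint angles; "qvel": joint speeds; "tau": joint torques, N m; "tool_pos": TCP position; "orientation": TCP orientation; "ft_force": force on the tool from outside, world axes, zero at the start; "ft_torque": the same for the moment, N m; "finger_gap": opening from 0.0 (shut) to 1.0 (fully open); "grasp_force": force on a finger pad.
Only numpy, scipy, OpenCV 4.12 (cv2) and the standard library are available. Lean on these libraries where they do the work, as an engineer would, in place of code of your own. Each camera call takes 0.05 s, during which the arm holds its last target. There are 200 camera calls.

## Working session

There is one attempt and no reset: what is moved stays moved. The work goes in short steps, Python scripts to look and compute and a tool call to move; the robot and the scene stay as the last step left them, time stands still between calls to the robot, and variables do not carry over. Pictures are saved under pics/ and viewed, at most 14 in all, crops included, and the job is handed in when it is done.

Besides the shell and the picture viewer there is one more tool, called in YAML: its name, and indented under it one key for each argument. step_arm: Moves the arm, as the interface text tells. Its arguments: {"type":"object","properties":{"steps":{"type":"array","items":{"type":"array","items":{"type":"number"}}},"grip":{"type":"number"},"squeeze":{"type":"number"}},"required":["steps"]}

```bash
mkdir -p pics
cat > h.py <<'E'
import cv2,numpy as np
from workcell import manip
def save(name,f):
    c=manip.calibration(name); im=manip.camera(name); cv2.imwrite(f'pics/{f}.png',im[:,:,::-1]); np.savez(f'pics/{f}.npz',im=im,**{k:np.array(v) for k,v in c.items()}); return im,c
def load(f):
    d=np.load(f'pics/{f}.npz'); return d['im'],d
def ray(c,uv,z):
    uv=np.atleast_2d(np.array(uv,float)); K=np.array(c['K']); k=float(c['k1'])
    d=(uv-K[:2,2])/[K[0,0],K[1,1]]; s=d.copy()
    for _ in range(20): s=d/(1+k*(s**2).sum(1,keepdims=True))
    R=cv2.Rodrigues(np.array(c['rvec'],float))[0]; o=-R.T@np.array(c['tvec'],float).ravel()
    w=np.c_[s,np.ones(len(s))]@R; return o+w*((z-o[2])/w[:,2])[:,None]
def proj(c,P):
    R=cv2.Rodrigues(np.array(c['rvec'],float))[0]; q=np.atleast_2d(P)@R.T+np.array(c['tvec']).ravel()
    s=q[:,:2]/q[:,2:]; s=s*(1+float(c['k1'])*(s**2).sum(1,keepdims=True)); K=np.array(c['K']); return s*[K[0,0],K[1,1]]+K[:2,2]
E
python3 - <<'E'
from h import *
for n in('scene','top','wrist'):
    im,c=save(n,n+'0'); print(n,c['K'][0][0],c['k1'],(-cv2.Rodrigues(np.array(c['rvec']))[0].T@np.array(c['tvec'])).round(3))
print(manip.state())
E
```

```text
scene 437.23457137134096 -0.07140066967656064 [1.108 0.292 0.829]
top 464.5674200380802 -0.03520680954416426 [0.293 0.113 1.07 ]
wrist 318.14689480921413 -0.06330067487859192 [0.18  0.55  0.372]
{'time_s': 0.15, 'qpos': array([5.70323390e+01, 1.79833381e+01, 2.59118996e+00, 7.46912654e+01,
       1.33364168e-03, 8.20033804e+01]), 'qvel': array([ 0.076772  , -0.11817182,  0.15476347, -0.05759881,  0.09700195,
       -0.1319172 ]), 'tau': array([ 8.49461630e-04, -4.81064522e+01,  2.98816234e+01,  1.39181729e-02,
       -2.20595703e-04, -2.42625504e-05]), 'tool_pos': array([0.2425205 , 0.52093713, 0.24158443]), 'orientation': array([-1.79917583e+02, -1.29247174e-02,  1.55028948e+02]), 'ft_force': array([-0.22135122,  0.6155893 ,  0.4615792 ]), 'ft_torque': array([ 0.01093888, -0.0244959 , -0.03959512]), 'grasp_force': 0.0, 'finger_gap': 0.9978005883791535}
```

View pics/top0.png

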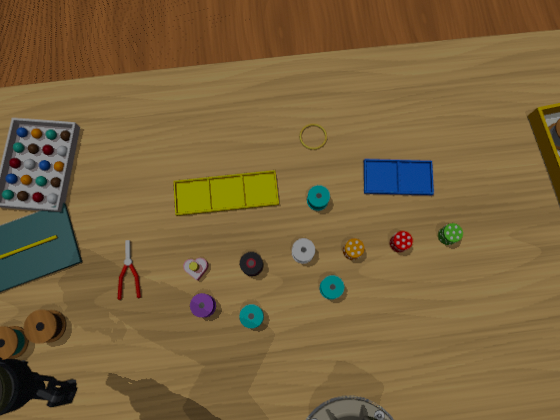

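View pics/scene0.png

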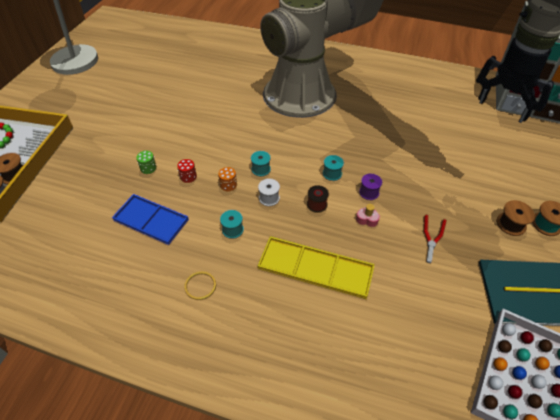

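The top view shows:

- **Targets:** white spool (304,250), black spool (251,264), red tub (402,241), green tub (452,234), heart tin (196,267), yellow tray (227,193), blue tray (398,177).
- **Look-alikes for the white spool:** turquoise spools (318,197), (332,287) and (251,316).
- **Look-alikes for the black spool:** purple (203,306) and the same turquoise ones.
- **Look-alike for the red and green tubs:** orange tub (354,248).

The scene view agrees: white (268,192), black (317,198), red (187,170), green (146,161), heart (368,216).

I choose white (304,250) first and check it in the crop.

```bash
cat > m.py <<'E'
from h import *
from scipy.optimize import least_squares
def blob(im,uv,r,f):
    # largest component of hsv test f within r px of uv
    h=cv2.cvtColor(im,cv2.COLOR_RGB2HSV).astype(int); m=f(h[...,0],h[...,1],h[...,2]).astype(np.uint8)
    k=np.zeros_like(m); cv2.circle(k,tuple(map(int,uv)),int(r),1,-1); m=m*k
    m=cv2.morphologyEx(m,cv2.MORPH_CLOSE,np.ones((5,5),np.uint8))
    cs=cv2.findContours(m,cv2.RETR_EXTERNAL,cv2.CHAIN_APPROX_NONE)[0]; return max(cs,key=cv2.contourArea)[:,0,:].astype(float)
def disc(c,con,z,r):
    # rim of top disc: side away from the camera foot; fit circle of radius r
    R=cv2.Rodrigues(np.array(c['rvec'],float))[0]; o=-R.T@np.array(c['tvec'],float).ravel()
    P=ray(c,con,z)[:,:2]; d=P.mean(0)-o[:2]; d/=np.linalg.norm(d); p=P.mean(0)
    for _ in range(5):
        Q=P[(P-p)@d>-0.1*r]; s=least_squares(lambda q:np.hypot(*(Q-q[:2]).T)-r,p,loss='soft_l1',f_scale=.001); p=s.x
    return p,np.sqrt((s.fun**2).mean())
hue=lambda a,b,s=110,v=40:(lambda H,S,V:(H>=a)&(H<=b)&(S>s)&(V>v))
T={'white':(.044,.026,lambda H,S,V:(S<45)&(V>110)),'black':(.044,.026,lambda H,S,V:(V<70)),
'red':(.046,.022,lambda H,S,V:((H<6)|(H>174))&(S>120)|(S<60)&(V>150)),'green':(.046,.022,lambda H,S,V:(H>40)&(H<80)&(S>90)|(S<60)&(V>150))}
E
python3 - <<'E'
from m import *
im,c=load('top0')
for n,uv in dict(white=(304,250),black=(251,264),red=(402,241),green=(452,234)).items():
    z,r,f=T[n]; con=blob(im,uv,20,f); p,e=disc(c,con,z,r); print(n,p.round(4),e.round(4),cv2.minEnclosingCircle(con.astype(np.float32)))
con=blob(im,(194,267),8,hue(20,32,120,120)); print('knob',ray(c,[con.mean(0)],.048).round(4),con.mean(0))
for n,uv,f in(('yellow',(227,193),hue(22,38,180,60)),('blue',(398,177),hue(100,125,150,40))):
    con=blob(im,uv,65,f); (cx,cy),s,a=cv2.minAreaRect(ray(c,con,.014)[:,:2].astype(np.float32)*1000); b=cv2.boxPoints(((cx,cy),s,a)); print(n,cx,cy,s,a)
t=np.hstack([cv2.resize(im[y-35:y+35,x-35:x+35],(260,260),interpolation=2) for x,y in((304,250),(251,264),(196,267))]); cv2.imwrite('pics/crop.png',t[:,:,::-1])
E
```

```text
white [0.436  0.0512] 0.0009 ((302.7244873046875, 250.41836547851562), 12.53763198852539)
black [0.4188 0.1682] 0.0012 ((251.3984375, 263.6640625), 12.350696563720703)
red [ 0.4315 -0.1706] 0.001 ((400.88775634765625, 241.38265991210938), 11.198039054870605)
green [ 0.4361 -0.287 ] 0.0009 ((450.1538391113281, 233.61538696289062), 12.3856782913208)
knob [[0.429  0.2967 0.048 ]] [192.71428571 265.42857143]
yellow 596.7266845703125 213.68365478515625 (244.66311645507812, 87.0858383178711) 89.64836120605469
blue 588.5808715820312 -197.37844848632812 (163.45448303222656, 84.53296661376953) 81.96796417236328
```

View pics/crop.png

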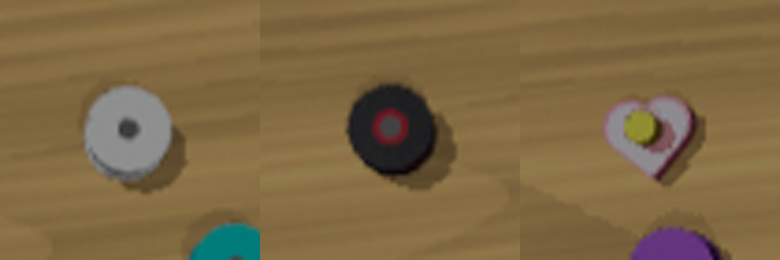

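The crop confirms it: white spool at about (303.5,249.6) with its dark hole, black spool with its red ring, and the heart tin with its brass knob. Next I'll hover over the white spool.

step_arm:
  steps:
    - [20,-47,-2,-0.12]
    - [40,-94,-4,-0.24]
    - [60,-141,-8,-0.36]
    - [80,-188,-12,-0.48]
    - [100,-235,-16,-0.6]
    - [120,-282,-20,-0.72]
    - [140,-329,-24,-0.84]
    - [160,-376,-28,-0.96]
    - [180,-423,-32,-1.08]
    - [194,-470,-35,-1.134]
  grip: 1
  squeeze: 35

```text
time_s: 1.15
tool_pos: [0.4343, 0.0588, 0.2078]
orientation: [180.0, -0.0, 89.8]
ft_force: [0.7, -0.1, -0.2]
finger_gap: 0.999
grasp_force: 0.0
```

step_arm:
  steps:
    - [0,0,-20,0]
    - [0,0,-40,0]
    - [0,0,-50,0]
    - [0,0,-50,0]
    - [0,0,-50,0]
    - [0,0,-50,0]
    - [0,0,-50,0]
    - [0,0,-50,0]
    - [0,0,-50,0]
    - [0,0,-50,0]

```text
time_s: 2.15
tool_pos: [0.4338, 0.0608, 0.1581]
orientation: [180.0, 0.0, 90.1]
ft_force: [-0.2, 0.8, -0.3]
finger_gap: 1.005
grasp_force: 0.0
```

Run:
```python
from m import *
s=manip.state(); print(s['time_s'],s['tool_pos'].round(4),s['orientation'].round(2),s['ft_force'].round(2))
im,c=save('wrist','w1'); print(proj(c,[[.436,.051,.044],[.419,.168,.044],[.4315,-.171,.046]]).round())
```

```text
2.15 [0.4338 0.0608 0.1581] [179.97   0.    90.07] [-0.22  0.79 -0.26]
[[285. 215.]
 [262.  60.]
 [280. 422.]]
```

View pics/w1.png

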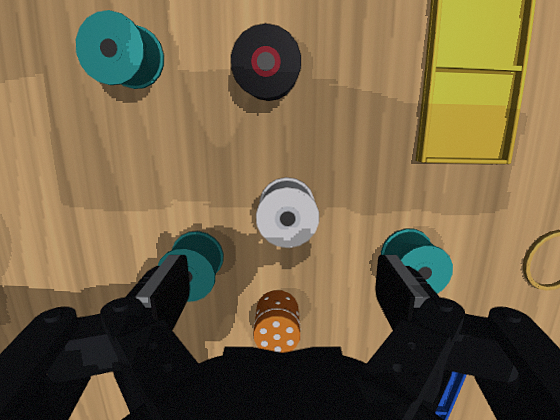

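The wrist view shows the white spool's hole at (287,218) between the fingers, the black spool's at (266,62), and the corner of the yellow tray at (414,162). I predicted (285,215) and (262,60), so the errors are 1–2 mm.

Run:
```python
from m import *
im,c=load('w1')
for n,uv in(('white',(287,213)),('black',(266,62))):
    z,r,f=T[n]; con=blob(im,uv,45,f); p,e=disc(c,con,z,r); print(n,p.round(4),e.round(4),ray(c,[(287.5,218)] if n=='white' else [(265.5,61.5)],z).round(4))
print(ray(c,[(414,162),(515,162)],.014).round(4))
```

```text
white [0.4378 0.0498] 0.0005 [[0.4381 0.0488 0.044 ]]
black [0.4221 0.1657] 0.0005 [[0.4217 0.1669 0.044 ]]
[[0.5492 0.0904 0.014 ]
 [0.643  0.0915 0.014 ]]
```

step_arm:
  steps:
    - [4,-11,0,0]
    - [4,-11,-20,0]
    - [4,-11,-40,0]
    - [4,-11,-60,0]
    - [4,-11,-80,0]
    - [4,-11,-90,0]
    - [4,-11,-90,0]
    - [4,-11,-90,0]
    - [4,-11,-90,0]
    - [4,-11,-90,0]

```text
time_s: 3.2
tool_pos: [0.4386, 0.0497, 0.0689]
orientation: [179.9, 0.0, 90.1]
ft_force: [-0.6, -0.0, 0.1]
finger_gap: 1.001
grasp_force: 0.0
```

step_arm:
  steps:
    - [-1,0,-15,0]
    - [-1,0,-30,0]
    - [-1,0,-40,0]
    - [-1,0,-46,0]
    - [-1,0,-46,0]
    - [-1,0,-46,0]
    - [-1,0,-46,0]
    - [-1,0,-46,0]
    - [-1,0,-46,0]
    - [-1,0,-46,0]

```text
time_s: 4.2
tool_pos: [0.4369, 0.0497, 0.0222]
orientation: [180.0, 0.0, 90.1]
ft_force: [0.2, -0.4, 0.0]
finger_gap: 1.0
grasp_force: 0.0
```

step_arm:
  steps:
    - [0,0,0,0]
    - [0,0,0,0]
    - [0,0,0,0]
    - [0,0,0,0]
    - [0,0,0,0]
    - [0,0,0,0]
    - [0,0,0,0]
    - [0,0,0,0]
    - [0,0,0,0]
    - [0,0,0,0]
  grip: 0.3
  squeeze: 35

```text
time_s: 5.2
tool_pos: [0.4369, 0.0497, 0.0222]
orientation: [180.0, 0.0, 90.1]
ft_force: [0.1, -0.2, 5.8]
finger_gap: 0.601
grasp_force: 36.4
```

step_arm:
  steps:
    - [0,0,10,0]
    - [0,0,30,0]
    - [0,0,55,0]
    - [10,5,75,0]
    - [35,18,75,0]
    - [65,34,75,0]
    - [95,50,75,0]
    - [125,66,75,0]
    - [150,79,75,0]
    - [160,84,75,0]

```text
time_s: 6.2
tool_pos: [0.599, 0.135, 0.0969]
orientation: [179.9, -0.0, 90.1]
ft_force: [-0.5, 0.5, -0.9]
finger_gap: 0.603
grasp_force: 36.8
```

Run:
```python
from m import *
s=manip.state(); print(s['time_s'],s['tool_pos'].round(4),s['ft_force'].round(2),s['finger_gap'])
im,c=save('wrist','w2'); print(proj(c,[[.597,.134,.004],[.597,.214,.004]]).round())
```

```text
6.2 [0.599  0.135  0.0969] [-0.5   0.48 -0.88] 0.6028893052504929
[[279. 213.]
 [279.  99.]]
```

View pics/w2.png

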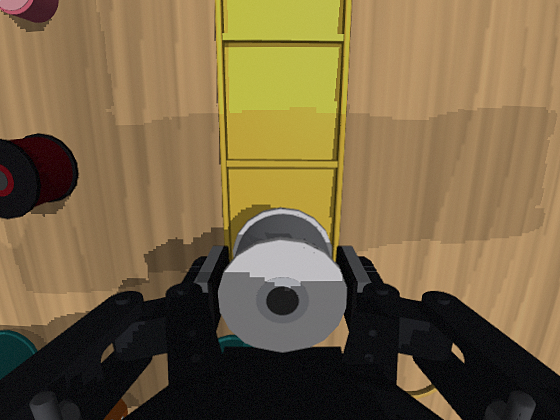

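The spool hangs level in the grip, its hole at (282,300). The middle compartment spans about (227,43) to (339,159).

Run:
```python
from m import *
im,c=load('w2')
print((ray(c,[(227,43),(339,43),(336,159),(230,159)],.004)*1000).round(1)); print((ray(c,[(282,40),(282,162)],.014)*1000).round(1))
print((ray(c,[(217,100),(346,100),(218,30),(350,30)],.014)*1000).round(1))
```

```text
[[562.9 249.3   4. ]
 [635.6 249.5   4. ]
 [636.8 173.8   4. ]
 [562.2 173.6   4. ]]
[[598.6 249.   14. ]
 [598.8 173.   14. ]]
[[556.8 213.1  14. ]
 [639.9 213.3  14. ]
 [559.2 254.9  14. ]
 [640.5 255.2  14. ]]
```

step_arm:
  steps:
    - [0,-2,-15,0]
    - [0,-2,-35,0]
    - [0,-2,-50,0]
    - [0,-2,-60,0]
    - [0,-2,-65,0]
    - [0,-2,-67,0]
    - [0,-2,-69,0]
    - [0,-2,-70,0]
    - [0,-2,-71,0]
    - [0,-2,-71,0]

```text
time_s: 7.25
tool_pos: [0.597, 0.1318, 0.0263]
orientation: [180.0, -0.0, 90.1]
ft_force: [-0.6, 0.2, -0.9]
finger_gap: 0.597
grasp_force: 36.8
```

step_arm:
  steps:
    - [0,0,-0.5,0]
    - [0,0,-0.5,0]
    - [0,0,-1,0]
    - [0,0,-1,0]
    - [0,0,-1,0]
    - [0,0,-1,0]
    - [0,0,-1,0]
    - [0,0,-1,0]
    - [0,0,-1,0]
    - [0,0,-1,0]

```text
time_s: 8.25
tool_pos: [0.597, 0.1318, 0.0262]
orientation: [179.9, -0.0, 90.1]
ft_force: [-2.4, -1.4, 8.6]
finger_gap: 0.604
grasp_force: 37.6
```

Contact at 8.6 N. Release, back off and head for the red tub.

step_arm:
  steps:
    - [0,0,0,0]
    - [0,0,0,0]
    - [0,0,0,0]
    - [0,0,0,0]
    - [0,0,0,0]
    - [0,0,10,0]
    - [0,0,30,0]
    - [0,0,60,0]
    - [0,0,90,0]
    - [0,0,120,0]
  grip: 1

```text
time_s: 9.25
tool_pos: [0.5967, 0.1317, 0.1468]
orientation: [180.0, -0.0, 90.1]
ft_force: [0.9, 0.7, 0.3]
finger_gap: 0.998
grasp_force: 0.0
```

step_arm:
  steps:
    - [-20,-33,10,0]
    - [-40,-66,10,0]
    - [-60,-100,10,0]
    - [-80,-145,10,0]
    - [-103,-187,10,0]
    - [-126,-229,10,0]
    - [-146,-268,10,0]
    - [-160,-298,10,0]
    - [-165,-303,10,0]
    - [-165,-303,10,0]

```text
time_s: 10.25
tool_pos: [0.4313, -0.172, 0.1556]
orientation: [180.0, 0.0, 89.9]
ft_force: [0.3, -0.5, -0.7]
finger_gap: 0.995
grasp_force: 0.0
```

Run:
```python
from m import *
s=manip.state(); print(s['time_s'],s['tool_pos'].round(4),s['ft_force'].round(2),s['finger_gap'])
im,c=save('wrist','w3'); print(proj(c,[[.4325,-.171,.046]]).round())
save('scene','s3'); save('top','t3')
z,r,f=T['red']; con=blob(im,proj(c,[[.4325,-.171,.046]])[0],55,lambda H,S,V:((H<6)|(H>174))&(S>120)&(V>60)|(S<60)&(V>150)); print(disc(c,con,z,r))
```

```text
10.25 [ 0.4313 -0.172   0.1556] [ 0.3  -0.47 -0.71] 0.9947426568280269
[[284. 204.]]
(array([ 0.43337632, -0.17364755]), np.float64(0.0006793438251390308))
```

View pics/w3.png

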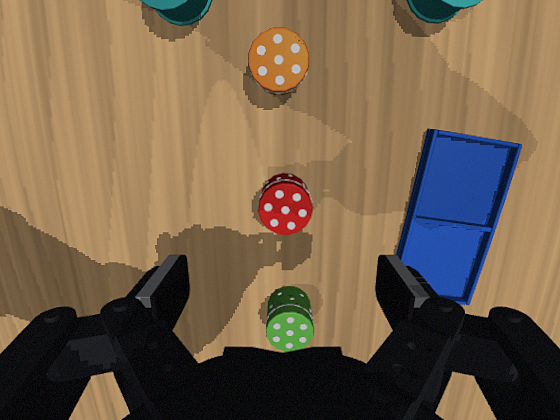

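View pics/t3.png

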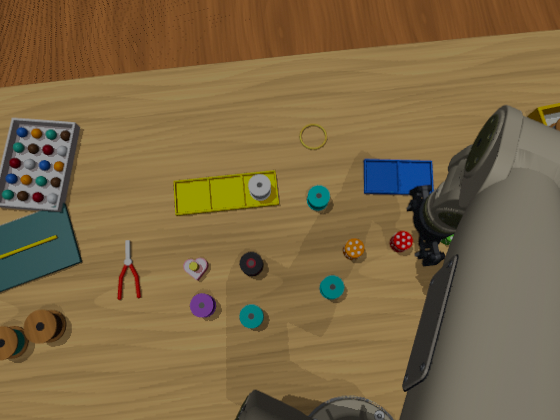

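White stands in the right-hand compartment at (260,187) in the top view. The wrist view shows red's centre spot at (285,209), orange at (278,59) and green at (290,333).

step_arm:
  steps:
    - [2,-1.5,-20,0]
    - [2,-1.5,-45,0]
    - [2,-1.5,-70,0]
    - [2,-1.5,-95,0]
    - [2,-1.5,-115,0]
    - [2,-1.5,-126,0]
    - [2,-1.5,-132,0]
    - [2,-1.5,-132,0]
    - [2,-1.5,-132,0]
    - [2,-1.5,-132,0]

```text
time_s: 11.4
tool_pos: [0.4345, -0.1732, 0.0239]
orientation: [179.9, 0.1, 90.1]
ft_force: [-0.4, -0.7, 0.3]
finger_gap: 1.0
grasp_force: 0.0
```

step_arm:
  steps:
    - [0,0,0,0]
    - [0,0,0,0]
    - [0,0,0,0]
    - [0,0,0,0]
    - [0,0,0,0]
    - [0,0,0,0]
    - [0,0,0,0]
    - [0,0,0,0]
    - [0,0,0,0]
    - [0,0,0,0]
  grip: 0.25

```text
time_s: 12.4
tool_pos: [0.434, -0.173, 0.0235]
orientation: [180.0, 0.0, 90.1]
ft_force: [-1.9, 0.5, 5.7]
finger_gap: 0.507
grasp_force: 35.3
```

Run:
```python
from m import *
im,c=load('w3')
print('blue corners',(ray(c,[(431,130),(521,146)],.014)*1000).round(1)); print('red spot',ray(c,[(285,210)],.046),'green',ray(c,[(290,333)],.046))
```

```text
blue corners [[ 557.8 -115.    14. ]
 [ 641.7 -127.3   14. ]]
red spot [[ 0.4335241  -0.17588634  0.046     ]] green [[ 0.43817872 -0.29143369  0.046     ]]
```

step_arm:
  steps:
    - [0,0,10,0]
    - [0,0,30,0]
    - [0,0,60,0]
    - [5,12,90,0]
    - [20,46,100,0]
    - [36,86,100,0]
    - [52,126,100,0]
    - [69,166,100,0]
    - [86,206,100,0]
    - [104,246,100,0]

```text
time_s: 13.4
tool_pos: [0.5379, 0.075, 0.1234]
orientation: [180.0, 0.0, 90.1]
ft_force: [0.1, -0.7, 0.2]
finger_gap: 0.506
grasp_force: 35.7
```

step_arm:
  steps:
    - [17,40,0,0]
    - [34,80,0,0]
    - [50,115,0,0]
    - [60,135,0,0]
    - [60,139,0,0]
    - [60,139,-10,0]
    - [60,139,-25,0]
    - [60,139,-40,0]
    - [60,139,-55,0]
    - [60,139,-65,0]

```text
time_s: 14.4
tool_pos: [0.5961, 0.2104, 0.0563]
orientation: [-179.8, 0.1, 90.0]
ft_force: [0.1, -0.9, -0.3]
finger_gap: 0.507
grasp_force: 35.8
```

step_arm:
  steps:
    - [1,2,-4,0]
    - [2,3,-10,0]
    - [2,3,-17,0]
    - [2,3,-23,0]
    - [2,3,-26,0]
    - [2,3,-27,0]
    - [2,3,-28,0]
    - [2,3,-29,0]
    - [2,3,-30,0]
    - [2,3,-30,0]

```text
time_s: 15.4
tool_pos: [0.5997, 0.2153, 0.028]
orientation: [180.0, 0.0, 90.1]
ft_force: [-0.8, -0.6, 0.0]
finger_gap: 0.501
grasp_force: 35.8
```

step_arm:
  steps:
    - [-1,-1,-0.5,0]
    - [-1,-1,-0.5,0]
    - [-1,-1,-0.5,0]
    - [-1,-1,-1,0]
    - [-1,-1,-1,0]
    - [-1,-1,-1,0]
    - [-1,-1,-1,0]
    - [-1,-1,-1,0]
    - [-1,-1,-1,0]
    - [-1,-1,-1,0]

```text
time_s: 16.4
tool_pos: [0.5987, 0.2142, 0.0275]
orientation: [180.0, 0.0, 90.1]
ft_force: [-2.2, -1.1, 6.1]
finger_gap: 0.505
grasp_force: 36.0
```

step_arm:
  steps:
    - [0,0,0,0]
    - [0,0,0,0]
    - [0,0,0,0]
    - [0,0,0,0]
    - [0,0,0,0]
    - [0,0,10,0]
    - [0,0,30,0]
    - [0,0,60,0]
    - [0,0,90,0]
    - [0,0,120,0]
  grip: 1

```text
time_s: 17.4
tool_pos: [0.5987, 0.2142, 0.1489]
orientation: [180.0, -0.0, 90.1]
ft_force: [0.2, -0.6, -0.2]
finger_gap: 1.001
grasp_force: 0.0
```

step_arm:
  steps:
    - [-25,12,5,0]
    - [-60,30,10,0]
    - [-95,48,10,0]
    - [-130,65,10,0]
    - [-155,78,10,0]
    - [-168,83,10,0]
    - [-168,83,10,0]
    - [-168,83,10,0]
    - [-168,83,10,0]
    - [-168,83,10,0]

```text
time_s: 18.4
tool_pos: [0.432, 0.2967, 0.1569]
orientation: [180.0, 0.0, 90.0]
ft_force: [0.2, 0.7, 0.4]
finger_gap: 1.0
grasp_force: 0.0
```

Run:
```python
from m import *
s=manip.state(); print(s['time_s'],s['tool_pos'].round(4),s['ft_force'].round(2),s['finger_gap'])
im,c=save('wrist','w4'); u=proj(c,[[.430,.296,.048]]); print(u.round())
con=blob(im,u[0],30,hue(20,34,110,90)); print(disc(c,con,.048,.010),cv2.boundingRect(con.astype(np.int32)))
```

```text
18.4 [0.432  0.2967 0.1569] [0.18 0.66 0.43] 1.0002507119700925
[[280. 206.]]
(array([0.42919337, 0.29683484]), np.float64(0.0006811723496867805)) (267, 196, 24, 23)
```

View pics/w4.png

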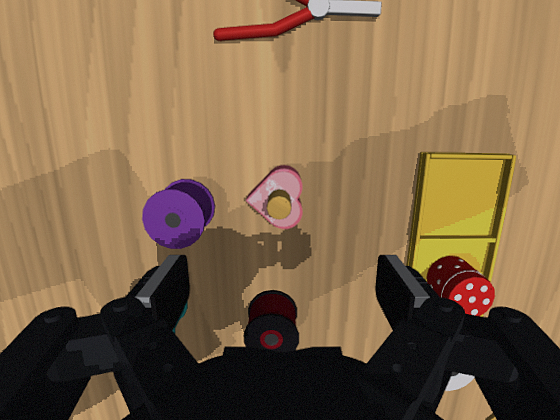

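The wrist view shows the brass knob at (279,207), the purple spool at (173,218) and red upright in the middle compartment at (470,292). The purple spool is close, so I'll go down half open.

step_arm:
  steps:
    - [-3,0,-10,0]
    - [-3,0,-30,0]
    - [-3,0,-50,0]
    - [-3,0,-70,0]
    - [-3,0,-90,0]
    - [-3,0,-105,0]
    - [-3,0,-115,0]
    - [-3,0,-120,0]
    - [-3,0,-122,0]
    - [-3,0,-122,0]
  grip: 0.5

```text
time_s: 19.45
tool_pos: [0.4279, 0.2973, 0.0351]
orientation: [180.0, -0.0, 90.1]
ft_force: [-1.0, 0.7, 0.1]
finger_gap: 0.501
grasp_force: 0.0
```

step_arm:
  steps:
    - [0,0,0,0]
    - [0,0,0,0]
    - [0,0,0,0]
    - [0,0,0,0]
    - [0,0,0,0]
    - [0,0,0,0]
    - [0,0,0,0]
    - [0,0,0,0]
    - [0,0,0,0]
    - [0,0,0,0]
  grip: 0

```text
time_s: 20.45
tool_pos: [0.4284, 0.2976, 0.0358]
orientation: [179.9, -0.0, 90.1]
ft_force: [-0.8, -0.8, 5.3]
finger_gap: 0.216
grasp_force: 34.4
```

step_arm:
  steps:
    - [0,0,8,0]
    - [0,0,25,0]
    - [0,0,50,0]
    - [15,0,70,0]
    - [45,-1,70,0]
    - [80,-2,70,0]
    - [115,-3,70,0]
    - [145,-4,70,0]
    - [164,-5,70,0]
    - [170,-5,70,0]

```text
time_s: 21.45
tool_pos: [0.5995, 0.2917, 0.1045]
orientation: [180.0, 0.0, 90.0]
ft_force: [-0.1, -0.7, -1.2]
finger_gap: 0.22
grasp_force: 34.4
```

Run:
```python
from m import *
s=manip.state(); print(s['time_s'],s['tool_pos'].round(4),s['ft_force'].round(2),s['finger_gap'])
im,c=save('wrist','w5'); im2,c2=save('scene','s5')
u=proj(c2,[[.6,.29,.1]])[0].astype(int); print(u); b=cv2.resize(im2[u[1]-60:u[1]+60,u[0]-55:u[0]+55],None,fx=3,fy=3)
a=cv2.resize(im,(440,360)); cv2.imwrite('pics/v5.png',np.hstack([a,b])[:,:,::-1])
```

```text
21.45 [0.5995 0.2917 0.1045] [-0.09 -0.7  -1.19] 0.2203921919092734
[356 253]
```

View pics/v5.png

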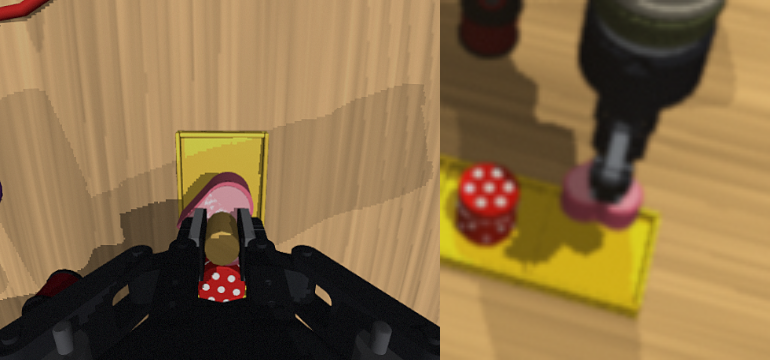

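The tin hangs level by its knob, seen at (225,240) on the left and (600,195) on the right, over the free left compartment. Next I'll lower it.

step_arm:
  steps:
    - [-1,1,-15,0]
    - [-1,1,-30,0]
    - [-1,1,-45,0]
    - [-1,1,-55,0]
    - [-1,1,-60,0]
    - [-1,1,-62,0]
    - [-1,1,-63,0]
    - [-1,1,-64,0]
    - [-1,1,-64.5,0]
    - [-1,1,-65,0]

```text
time_s: 22.55
tool_pos: [0.597, 0.2933, 0.0404]
orientation: [180.0, -0.0, 90.1]
ft_force: [0.6, -0.6, -1.7]
finger_gap: 0.221
grasp_force: 34.4
```

step_arm:
  steps:
    - [0,0,-0.5,0]
    - [0,0,-0.5,0]
    - [0,0,-1,0]
    - [0,0,-1,0]
    - [0,0,-1,0]
    - [0,0,-1,0]
    - [0,0,-1,0]
    - [0,0,-1,0]
    - [0,0,-1,0]
    - [0,0,-1,0]

```text
time_s: 23.55
tool_pos: [0.5969, 0.2933, 0.0398]
orientation: [179.9, -0.0, 90.1]
ft_force: [-1.4, -0.7, 5.5]
finger_gap: 0.219
grasp_force: 35.0
```

step_arm:
  steps:
    - [0,0,0,0]
    - [0,0,0,0]
    - [0,0,0,0]
    - [0,0,0,0]
    - [0,0,5,0]
    - [0,0,15,0]
    - [0,0,40,0]
    - [0,0,70,0]
    - [0,0,95,0]
    - [0,0,110,0]
  grip: 0.6

```text
time_s: 24.55
tool_pos: [0.5979, 0.2937, 0.1528]
orientation: [179.8, -0.1, 90.1]
ft_force: [0.5, 0.6, -0.1]
finger_gap: 0.603
grasp_force: 0.0
```

step_arm:
  steps:
    - [-25,-18,3,0]
    - [-55,-40,3,0]
    - [-90,-65,3,0]
    - [-125,-90,3,0]
    - [-155,-112,3,0]
    - [-172,-125,3,0]
    - [-175,-127,3,0]
    - [-175,-127,3,0]
    - [-175,-127,3,0]
    - [-175,-127,3,0]
  grip: 1

```text
time_s: 25.55
tool_pos: [0.423, 0.1668, 0.1522]
orientation: [179.9, -0.0, 90.1]
ft_force: [-0.4, -0.3, -0.1]
finger_gap: 1.003
grasp_force: 0.0
```

Run:
```python
from m import *
s=manip.state(); print(s['time_s'],s['tool_pos'].round(4),s['ft_force'].round(2),s['finger_gap'])
im,c=save('wrist','w6'); save('top','t6')
u=proj(c,[[.422,.1665,.044]]); print(u.round())
con=blob(im,u[0],45,T['black'][2]); print(disc(c,con,.044,.026)); con=blob(im,u[0],20,lambda H,S,V:((H<8)|(H>170))&(S>120)&(V>70)); print(ray(c,[con.min(0)/2+con.max(0)/2],.044))
```

```text
25.55 [0.423  0.1668 0.1522] [-0.37 -0.28 -0.1 ] 1.0034195516702378
[[281. 206.]]
(array([0.42149799, 0.16905076]), np.float64(0.0005612292612046634))
[[0.42132511 0.16785687 0.044     ]]
```

View pics/w6.png

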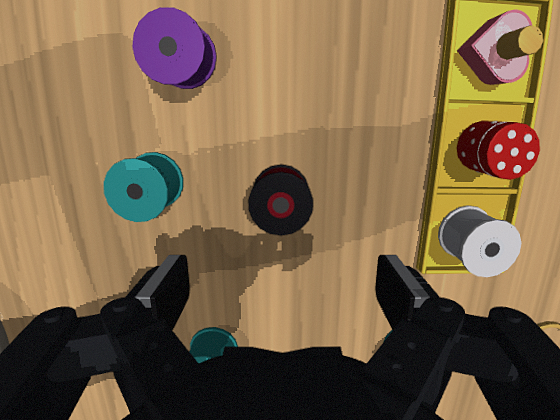

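The black spool's ring is at (281,205). In the yellow tray the heart (495,45), red (500,150) and white (480,242) each stand in their own compartment.

step_arm:
  steps:
    - [-1.5,1,-20,0]
    - [-1.5,1,-45,0]
    - [-1.5,1,-70,0]
    - [-1.5,1,-95,0]
    - [-1.5,1,-115,0]
    - [-1.5,1,-124,0]
    - [-1.5,1,-129,0]
    - [-1.5,1,-129,0]
    - [-1.5,1,-129,0]
    - [-1.5,1,-129,0]

```text
time_s: 26.65
tool_pos: [0.4211, 0.1675, 0.0239]
orientation: [179.9, -0.0, 90.1]
ft_force: [0.5, 0.8, -0.5]
finger_gap: 1.0
grasp_force: 0.0
```

step_arm:
  steps:
    - [0,0,0,0]
    - [0,0,0,0]
    - [0,0,0,0]
    - [0,0,0,0]
    - [0,0,0,0]
    - [0,0,0,0]
    - [0,0,0,0]
    - [0,0,0,0]
    - [0,0,0,0]
    - [0,0,0,0]
  grip: 0.3

```text
time_s: 27.65
tool_pos: [0.4207, 0.1673, 0.0236]
orientation: [179.9, -0.0, 90.1]
ft_force: [-1.6, -0.5, 5.9]
finger_gap: 0.599
grasp_force: 36.0
```

step_arm:
  steps:
    - [0,0,10,0]
    - [0,0,30,0]
    - [0,0,60,0]
    - [5,-12,90,0]
    - [22,-50,100,0]
    - [39,-90,100,0]
    - [57,-130,100,0]
    - [75,-170,100,0]
    - [93,-210,100,0]
    - [110,-250,100,0]

```text
time_s: 28.65
tool_pos: [0.5306, -0.0845, 0.1234]
orientation: [180.0, -0.0, 90.0]
ft_force: [-0.2, 1.4, -0.4]
finger_gap: 0.594
grasp_force: 36.8
```

step_arm:
  steps:
    - [17,-40,0,0]
    - [34,-80,0,0]
    - [48,-110,0,0]
    - [56,-130,0,0]
    - [59,-135,0,0]
    - [59,-135,0,0]
    - [59,-135,0,0]
    - [59,-135,0,0]
    - [59,-135,0,0]
    - [59,-135,0,0]

```text
time_s: 29.65
tool_pos: [0.5891, -0.2169, 0.1232]
orientation: [180.0, 0.0, 90.1]
ft_force: [0.3, -0.4, -0.8]
finger_gap: 0.6
grasp_force: 36.8
```

Run:
```python
from m import *
s=manip.state(); print(s['time_s'],s['tool_pos'].round(4),s['ft_force'].round(2),s['finger_gap'])
im,c=save('wrist','w7'); print(proj(c,[[.594,-.158,.004],[.583,-.237,.004]]))
im3,c3=load('w3'); print(ray(c3,[(453.5,223)],.014))
```

```text
29.65 [ 0.5891 -0.2169  0.1232] [ 0.27 -0.36 -0.84] 0.5997903946458257
[[288.77034161 127.9890362 ]
 [274.80597125 225.2205459 ]]
[[ 0.58954819 -0.19859051  0.014     ]]
```

View pics/w7.png

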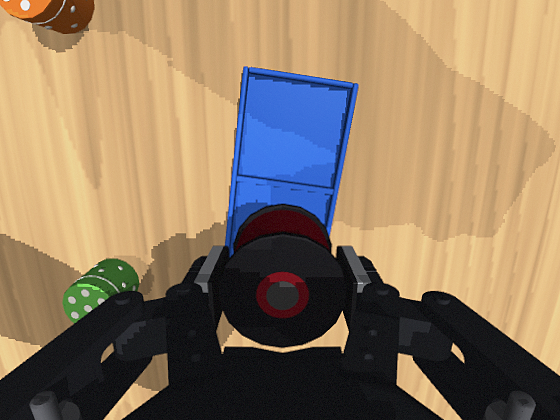

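The black spool hangs level, its ring at (282,295). The blue tray's far corners are at (244,67) and (358,84), and its divider runs from (238,178) to (334,189).

Run:
```python
from m import *
im,c=load('w7')
P=ray(c,[(244,67),(358,84),(238,178),(335,189)],.014)[:,:2]*1000; print(P.round(1)); print(P[:2].mean(0),P[2:].mean(0));
```

```text
[[ 561.9 -115.3]
 [ 643.2 -126.3]
 [ 555.1 -195.1]
 [ 630.  -203.6]]
[ 602.51288212 -120.78143839] [ 592.55641241 -199.35849724]
```

step_arm:
  steps:
    - [3,25,0,0]
    - [7,50,0,0]
    - [7,56,-10,0]
    - [7,56,-25,0]
    - [7,56,-45,0]
    - [7,56,-65,0]
    - [7,56,-80,0]
    - [7,56,-88,0]
    - [7,56,-91,0]
    - [7,56,-92,0]

```text
time_s: 30.7
tool_pos: [0.5963, -0.1619, 0.0309]
orientation: [180.0, 0.0, 90.1]
ft_force: [0.1, -0.1, -1.5]
finger_gap: 0.601
grasp_force: 36.8
```

step_arm:
  steps:
    - [0,0,-0.5,0]
    - [0,0,-1,0]
    - [0,0,-1.5,0]
    - [0,0,-2,0]
    - [0,0,-2.5,0]
    - [0,0,-3,0]
    - [0,0,-3,0]
    - [0,0,-3,0]
    - [0,0,-3,0]
    - [0,0,-3,0]

```text
time_s: 31.7
tool_pos: [0.5962, -0.1618, 0.028]
orientation: [180.0, 0.0, 90.1]
ft_force: [-0.4, 0.6, -0.1]
finger_gap: 0.603
grasp_force: 36.8
```

step_arm:
  steps:
    - [0,0,-0.5,0]
    - [0,0,-0.5,0]
    - [0,0,-1,0]
    - [0,0,-1,0]
    - [0,0,-1,0]
    - [0,0,-1,0]
    - [0,0,-1,0]
    - [0,0,-1,0]
    - [0,0,-1,0]
    - [0,0,-1,0]

```text
time_s: 32.7
tool_pos: [0.5963, -0.1618, 0.0276]
orientation: [180.0, 0.0, 90.1]
ft_force: [-2.3, 1.0, 4.6]
finger_gap: 0.598
grasp_force: 37.3
```

step_arm:
  steps:
    - [0,0,0,0]
    - [0,0,0,0]
    - [0,0,0,0]
    - [0,0,0,0]
    - [0,0,0,0]
    - [0,0,10,0]
    - [0,0,30,0]
    - [0,0,60,0]
    - [0,0,90,0]
    - [0,0,120,0]
  grip: 1

```text
time_s: 33.7
tool_pos: [0.5962, -0.1617, 0.1489]
orientation: [180.0, 0.0, 90.1]
ft_force: [0.8, -0.1, 0.3]
finger_gap: 1.0
grasp_force: 0.0
```

step_arm:
  steps:
    - [-25,-20,8,0]
    - [-55,-44,8,0]
    - [-88,-71,8,0]
    - [-120,-97,8,0]
    - [-145,-118,8,0]
    - [-157,-127,8,0]
    - [-158,-128,8,0]
    - [-158,-128,8,0]
    - [-158,-128,8,0]
    - [-158,-128,8,0]

```text
time_s: 34.7
tool_pos: [0.4391, -0.289, 0.1549]
orientation: [180.0, -0.0, 90.2]
ft_force: [-0.3, -0.5, -0.1]
finger_gap: 0.994
grasp_force: 0.0
```

Run:
```python
from m import *
s=manip.state(); print(s['time_s'],s['tool_pos'].round(4),s['ft_force'].round(2),s['finger_gap'])
im,c=save('wrist','w8'); u=proj(c,[[.438,-.290,.046]]); print(u.round())
con=blob(im,u[0],45,lambda H,S,V:(H>40)&(H<80)&(S>90)&(V>60)|(S<60)&(V>150)); print(disc(c,con,.046,.022))
```

```text
34.7 [ 0.4391 -0.289   0.1549] [-0.29 -0.48 -0.12] 0.9943698062052058
[[281. 207.]]
(array([ 0.43763372, -0.28951479]), np.float64(0.0006374516218626932))
```

View pics/w8.png

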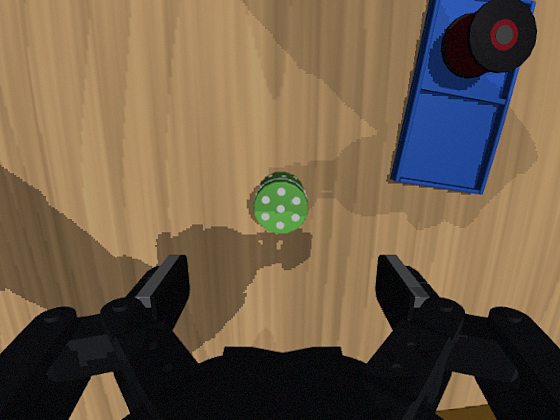

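The green tub's centre spot is at (281,209). Black stands in the far blue compartment at (500,35), and the free one spans about (390,182) to (507,104).

step_arm:
  steps:
    - [-1.5,-1,-20,0]
    - [-1.5,-1,-45,0]
    - [-1.5,-1,-70,0]
    - [-1.5,-1,-95,0]
    - [-1.5,-1,-115,0]
    - [-1.5,-1,-126,0]
    - [-1.5,-1,-131,0]
    - [-1.5,-1,-131,0]
    - [-1.5,-1,-131,0]
    - [-1.5,-1,-131,0]

```text
time_s: 35.75
tool_pos: [0.4375, -0.2914, 0.025]
orientation: [179.9, 0.1, 90.1]
ft_force: [0.6, -0.2, -1.2]
finger_gap: 1.001
grasp_force: 0.0
```

step_arm:
  steps:
    - [0,0,0,0]
    - [0,0,0,0]
    - [0,0,0,0]
    - [0,0,0,0]
    - [0,0,0,0]
    - [0,0,0,0]
    - [0,0,0,0]
    - [0,0,0,0]
    - [0,0,0,0]
    - [0,0,0,0]
  grip: 0.25

```text
time_s: 36.75
tool_pos: [0.4369, -0.291, 0.0245]
orientation: [180.0, 0.0, 90.1]
ft_force: [-0.6, -0.1, 5.5]
finger_gap: 0.505
grasp_force: 35.4
```

Run:
```python
from m import *
im,c=load('w8')
P=ray(c,[(390,182),(483,194),(421,91),(507,104)],.014)[:,:2]*1000; print(P.round(1),P.mean(0))
```

```text
[[ 533.6 -276.5]
 [ 620.6 -286.9]
 [ 552.9 -200. ]
 [ 629.3 -208.3]] [ 584.10455229 -242.93745872]
```

step_arm:
  steps:
    - [0,0,10,0]
    - [0,0,30,0]
    - [0,0,55,0]
    - [10,3,75,0]
    - [35,12,75,0]
    - [65,22,75,0]
    - [95,33,75,0]
    - [125,43,75,0]
    - [145,50,75,0]
    - [148,51,75,0]

```text
time_s: 37.75
tool_pos: [0.5868, -0.2387, 0.0989]
orientation: [179.9, -0.0, 90.2]
ft_force: [-0.2, -0.5, -0.2]
finger_gap: 0.506
grasp_force: 35.8
```

step_arm:
  steps:
    - [0,0,0,0]
    - [0,0,-15,0]
    - [0,0,-35,0]
    - [0,0,-50,0]
    - [0,0,-60,0]
    - [0,0,-66,0]
    - [0,0,-68,0]
    - [0,0,-69,0]
    - [0,0,-70,0]
    - [0,0,-70,0]

```text
time_s: 38.75
tool_pos: [0.5851, -0.2399, 0.0295]
orientation: [179.9, 0.0, 90.1]
ft_force: [0.3, 1.2, -1.2]
finger_gap: 0.506
grasp_force: 35.8
```

step_arm:
  steps:
    - [0,0,-0.5,0]
    - [0,0,-0.5,0]
    - [0,0,-1,0]
    - [0,0,-1,0]
    - [0,0,-1.5,0]
    - [0,0,-1.5,0]
    - [0,0,-1.5,0]
    - [0,0,-1.5,0]
    - [0,0,-1.5,0]
    - [0,0,-1.5,0]

```text
time_s: 39.75
tool_pos: [0.5849, -0.2398, 0.0285]
orientation: [180.0, 0.0, 90.1]
ft_force: [-3.2, 1.2, 6.4]
finger_gap: 0.502
grasp_force: 36.5
```

Contact; release, rise, and move back for a clear view.

step_arm:
  steps:
    - [0,0,0,0]
    - [0,0,0,0]
    - [0,0,0,0]
    - [0,0,0,0]
    - [0,0,0,0]
    - [0,0,10,0]
    - [0,0,30,0]
    - [0,0,60,0]
    - [0,0,90,0]
    - [0,0,120,0]
  grip: 1

```text
time_s: 40.75
tool_pos: [0.5847, -0.2397, 0.1494]
orientation: [180.0, 0.0, 90.1]
ft_force: [0.3, -0.1, 0.0]
finger_gap: 1.001
grasp_force: 0.0
```

step_arm:
  steps:
    - [-20,-20,15,0]
    - [-50,-45,35,0]
    - [-80,-70,50,0]
    - [-100,-95,60,0]
    - [-120,-120,60,0]
    - [-140,-140,60,0]
    - [-150,-150,60,0]
    - [-150,-150,60,0]
    - [-150,-150,60,0]
    - [-150,-150,60,0]

```text
time_s: 41.75
tool_pos: [0.4355, -0.3888, 0.2075]
orientation: [180.0, -0.0, 90.1]
ft_force: [0.7, 0.2, -0.2]
finger_gap: 1.004
grasp_force: 0.0
```

Run:
```python
from m import *
a,c=save('top','t9'); b,c2=save('scene','s9'); s=manip.state(); print(s['time_s'],s['tool_pos'])
A=cv2.resize(a[120:330,165:475],None,fx=1.25,fy=1.25); B=cv2.resize(b[135:315,90:400],None,fx=1.25,fy=1.25)
A=cv2.resize(a[120:330,165:475],(775,525)) if 0 else A
cv2.imwrite('pics/v9.png',cv2.resize(np.vstack([A,B]),None,fx=1.2,fy=1.2)[:,:,::-1])
```

```text
41.85 [ 0.43557199 -0.38877046  0.2074124 ]
```

View pics/v9.png

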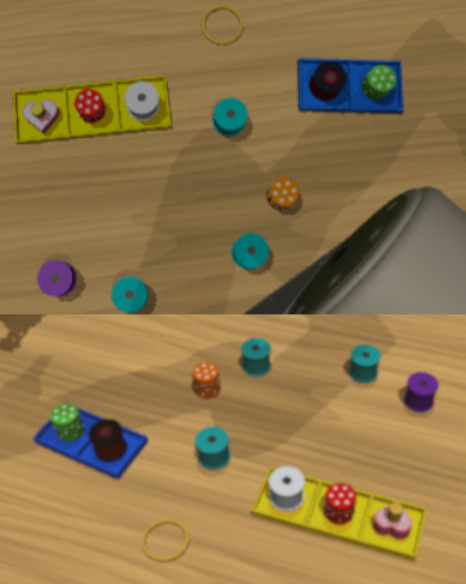

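Both views show all five things upright, each in its own compartment: heart (40,115), red (90,103) and white (142,100) in yellow, black (328,80) and green (380,80) in blue. The orange tub and bangle are where they were.

```bash
python3 -c "
from workcell import manip
print(manip.hand_in())"
```

```text
the job is handed in; nothing more can be done
None
```

I filled both trays and handed the job in at about 42 s; all five things stand upright in compartments of their own, and I left the orange tub, bangle and pliers alone.

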